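# Slide the sample carriage under the filling nozzle until it clicks

## Task

Push the metal carriage along its rail with your fingertips, from behind on its rubber-faced end, until its roller drops into the notch between the two round steel posts and the glass vial sits under the nozzle; do not push it on past the notch. Pick nothing up, keep off the vial, leave the beaker, bottle and jar standing where they are, and finish clear of everything with the carriage resting in the notch.

Things in the scene. Friction and masses are not known exactly. Their poses are not given: they have to be found in the camera images.
- carriage: Aluminium block 98 mm wide, 135 mm long, 46 mm high; slides only along its straight level rail (about 0.8 kg, 1.5 N friction). Origin: on its underside below the vial, 25 mm above the table. +y: along the rail, the way to push; z up. Reaches 100 mm behind the origin and 35 mm ahead. A sprung steel roller 12 mm in diameter sticks out at its +x side, level with the vial along the rail.
- push_face (a point): Centre of the carriage's flat upright rubber-faced rear end, 98 mm wide, from 25 to 71 mm above the table, 100 mm behind the vial's axis: push here along +y. Axes as the carriage's. Behind it lies only the rail: bed 130 mm wide and 12 mm high, two rods to 24 mm, end bar to 26 mm above the table.
- vial: Glass vial fixed upright in the carriage, 27 mm in diameter, standing 56 mm out of its top. Origin: its foot, 71 mm above the table. Must not be touched.
- vial_top (a point): Centre of the vial's mouth, 127 mm above the table. Axes as the carriage's.
- nozzle (a point): Tip of the white filling nozzle over the rail's centre line, 140 mm above the table; axes as the carriage's. It hangs from an arm (top 178 mm high) that crosses over the rail from a post (186 mm high) on the station, a white block clamped at the rail's +x side. In the notch the vial is straight under it; the rail goes on beyond.
- notch (a point): Middle of the notch: between two upright steel posts 16 mm in diameter, 24 mm apart along the rail, on the station; level with the nozzle along the rail. The roller meets the first post 23 mm short; the push rises to about 6 N, is gone 11 mm short, and from 8 mm short the spring snaps the carriage in. Left within 7 mm of the notch it settles to within 1 mm; the second post resists likewise.
- beaker: Glass beaker, bystander, 66 mm in diameter, 85 mm high; origin under its centre. Loose.
- reagent: Amber reagent bottle, bystander, 62 mm in diameter, 135 mm high; origin under its centre. Loose.
- jar: White jar with screw lid, bystander, 52 mm in diameter, 65 mm high; origin under its centre. Loose.

How it is judged:
On the way:
1. the fingers push against the carriage (contact force between the fingers and carriage above 0.5 N), for 0.1 s.
At the end, for the whole second after the job is handed in: The carriage rests in the notch: the vial within 3 mm of straight under the nozzle along the rail, carriage still (under 5 mm/s), beaker, bottle and jar upright, robot clear of everything (y of vial_top in the frame of nozzle between -0.003 and 0.003 m and linear speed of carriage below 0.005 m/s and angle between each of beaker, reagent, jar's own z axis and vertical below 0.1 rad); the robot touches nothing.
It fails at once if the carriage is pushed past the notch (vial more than 14 mm beyond the nozzle) (y of vial_top in the frame of nozzle above 0.014 m).
It fails at once if the robot touches the glass vial (to grasp, drag or lift by it) (contact force between any of the arm, the fingers and vial above 0.5 N).
It fails at once if the station is shifted along the rail (distance of nozzle from where it was at the start of the episode above 0.005 m).
It fails at once if the beaker, bottle or jar is moved or lifted by more than 20 mm (distance of any of beaker, reagent, jar from where it was at the start of the episode above 0.02 m).
It also fails if it takes over 61 s, if anything falls off the work surface, if the arm or the gripper's body presses on something with over 40 N, if the wrist force passes 120 N, or if a joint passes its speed limit or range.

## Robot

A 6-joint arm with a two-finger parallel gripper is mounted at the origin on the work surface. World frame = base frame: x ahead of the robot, y to its left, z up, the work surface at z = 0. Lengths are in m, angles in rad, forces in N, time in s.
With the tool pointing down it reaches from about 0.425 to 0.95 m from the base axis. Payload 3.5 kg.
Tool frame: the origin (TCP) lies at the very end of the fingers, on their centre line; the grasp point (between the pads) lies 19 mm behind it (grip_depth is the distance from the TCP to the grasp point, in m); x points along the fingers, z is the direction in which the jaws open and shut, and the axes are right-handed (so a half turn about x gives the same grasp; the last joint's range is limited). The gripper opens to 85 mm and grips with 20 to 120 N. Pads are 22 mm wide; open, the fingers measure 114 mm over their backs; the gripper's body (76 mm by 85 mm) begins 54 mm behind the grasp point. The pads swing forward as they close: fully open they stand 13 mm farther back than shut.
Start: joints at [0.955, 0.286, 1.577, -0, 1.279, -0.15], TCP at [0.303, 0.603, 0.231] pointing down, gripper open.
Joint ranges: [-2.77, 2.77], [-0.9, 2.22], [0.21, 2.48], [-1.53, 4.67], [0.24, 2.81], [-2.84, 2.84]. Speed limits (rad/s): [2.79, 2.79, 3.14, 3.14, 3.14, 3.14].

## Interface

Orientations are given as a unit quaternion [x, y, z, w].
In Python, from plant import get_state, read_camera, calibration, sign_off, recognise, grip_depth gives the robot as it stands. The module is installed in compiled form; this text tells all that it offers.
- The arm moves only by the tool servo_tool, never from a script. Its argument "deltas" is a list that holds one entry, the list of rows, each a list of 4 numbers: the shift along the world's x, y, z scaled (see below), then the turn about the world's z scaled (see below). In form: [[[tx, ty, tz, spin], ...]]. A call has exactly 5 rows; each row is the pose to reach, as a shift and turn from the pose commanded when the call began; what a row does not reach only later rows make up. The controller multiplies each number of a shift by 10 cm and each number of a turn by 90 degrees. A row lasts 1/10 s, in which the tool goes at most 50 mm and 8.59 degrees, less where a joint would pass 70% of its speed; a pose out of reach is approached as far as the arm can. A call with a number of a shift or a turn outside -1 to 1 is refused whole. A call with a gripper value outside its range is refused whole. "claw" is the gripper's target within -1 to 1 (fully open at 1, half-way at 0, shut at -1), set as the call begins (left out, the last holds). The fingers move at their own pace and stop on an object; "force" is the grip in N (left out, the last holds). Time passes only in rows, so rows that repeat a pose let the fingers close, or fill a call up. It gives the time, the measured TCP pose, the force and the opening at its end, in the units of the state.
- get_state(): the state, without advancing time (a new reading comes with each control period).
- read_camera(name): name is "scene" or "top" or "wrist"; returns the picture (480x640x3 uint8, blue, green, red); there is no depth.
- calibration(name): a dict with "intrinsics" (3x3 intrinsics, pixels), "R" (3x3) and "t" (3): a world point X has camera coordinates R X + t; the wrist camera has in their place "T_tool_cam" (4x4, takes a point from camera to tool coordinates, whose origin is the TCP and whose axes are the tool frame's). Camera axes: x right, y down, z forward; pixel columns grow to the right and rows downward; lengths in m; the calibration is good to about 2 mm. A picture is of the moment at which its call begins: read the wrist's pose just before it. calibration takes no time and is no camera call.
- sign_off(): hands the job in, once; it reports no verdict.
Trained networks look in the newest picture that a camera, given by its name, has taken for a name from the list of things; names that differ only in an ending like _2 or _b are one class to them, and where a whole thing is asked for, a point or a joint stands for the part that bears it (a point fixed in the world has none). Each returns a list of dicts, best first, with "p" (0 to 1); they miss things now and then, are a little off and sometimes report something else, mostly with a low value. They report only what shows in the picture. A call takes as long as a camera call.
- recognise(camera, query): "at" ([x, y, z] in m, in world coordinates, good to about 4 mm: the middle of the surface that is visible of it).
The state is a dict: "time": time; "qpos": joint angles; "dq": joint speeds; "joint_efforts": joint torques, N m; "eef_pos": TCP position; "tcp_rot": TCP orientation; "contact_force": force on the tool from outside, world axes, zero at the start; "wrist_torque": the same for the moment, N m; "opening": opening from 0.0 (shut) to 1.0 (fully open).
Only numpy, scipy, OpenCV 4.12 (cv2) and the standard library are available. Lean on these libraries where they do the work, as an engineer would, in place of code of your own. Each camera call takes 0.05 s, during which the arm holds its last target. There are 200 camera calls.

## Working session

There is one attempt and no reset: what is moved stays moved. The work goes in short steps, Python scripts to look and compute and a tool call to move; the robot and the scene stay as the last step left them, time stands still between calls to the robot, and variables do not carry over. Pictures are saved under pics/ and viewed, about 8 in all and at most 12, crops included, and the job is handed in when it is done.

Besides the shell and the picture viewer there is one more tool, called after "Emit:" in YAML: its name, and indented under it one key for each argument. servo_tool: Moves the arm, as the interface text tells. Its arguments: {"type":"object","properties":{"deltas":{"type":"array"},"claw":{"type":"number"},"force":{"type":"number"}},"required":["deltas"]}

```bash
mkdir -p pics; python3 - <<'E'
from plant import *
import cv2,numpy as np
for c in("scene","top"):
    im=read_camera(c);cv2.imwrite(f"pics/{c}0.png",im)
    for q in("carriage","push_face","vial","vial_top","nozzle","notch","beaker","reagent","jar"):
        r=recognise(c,q);print(c,q,[(np.round(d["at"],3).tolist(),round(d["p"],2)) for d in r[:2]])
s=get_state();print(s["time"],s["eef_pos"],s["tcp_rot"],s["opening"],s["contact_force"])
E
```

```text
scene carriage [([0.503, -0.15, 0.072], 0.88)]
scene push_face [([0.5, -0.147, 0.07], 0.97)]
scene vial [([0.498, -0.117, 0.109], 0.73)]
scene vial_top [([0.501, -0.117, 0.108], 0.77)]
scene nozzle [([0.663, 0.064, 0.068], 0.89), ([0.502, -0.151, 0.073], 0.25)]
scene notch [([0.662, 0.054, 0.071], 0.62)]
scene beaker [([0.414, 0.058, 0.062], 0.77)]
scene reagent [([0.684, -0.181, 0.086], 0.95)]
scene jar [([0.386, -0.035, 0.047], 0.67)]
top carriage [([0.477, -0.142, 0.066], 0.87), ([0.64, 0.067, 0.089], 0.6)]
top push_face [([0.477, -0.139, 0.069], 0.93), ([0.49, -0.112, 0.128], 0.51)]
top vial [([0.49, -0.11, 0.129], 0.66)]
top vial_top [([0.492, -0.11, 0.127], 0.86)]
top nozzle [([0.641, 0.066, 0.085], 0.79)]
top notch [([0.64, 0.072, 0.082], 0.8)]
top beaker [([0.412, 0.069, 0.034], 0.72)]
top reagent [([0.656, -0.163, 0.092], 0.55)]
top jar [([0.371, -0.033, 0.064], 0.87)]
1.0 [0.30313467 0.6030875  0.23134617] [-0.37111003  0.60188287  0.37110512  0.60190975] 0.998287209382571 [-0.07712509 -0.55529621  1.15465805]
```

View pics/scene0.png

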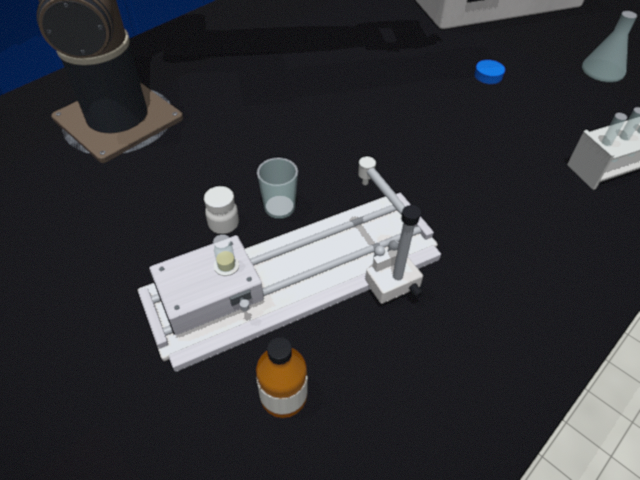

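View pics/top0.png

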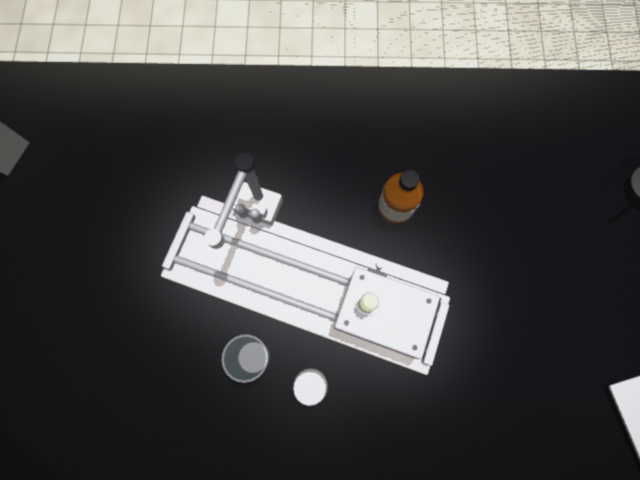

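```bash
python3 - <<'E'
import cv2,numpy as np
t=cv2.imread("pics/top0.png");s=cv2.imread("pics/scene0.png")
A=cv2.resize(t[140:380,150:460],(775,600),interpolation=cv2.INTER_CUBIC)
cv2.imwrite("pics/c1.png",A)
B=cv2.resize(s[140:370,130:450],(800,575),interpolation=cv2.INTER_CUBIC)
cv2.imwrite("pics/c2.png",B)
E
```

```text
(no output)
```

View pics/c1.png

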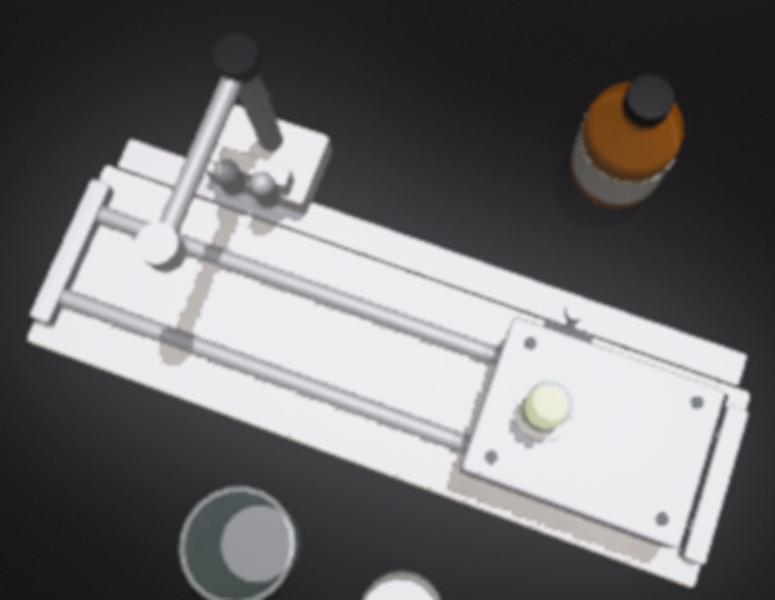

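View pics/c2.png

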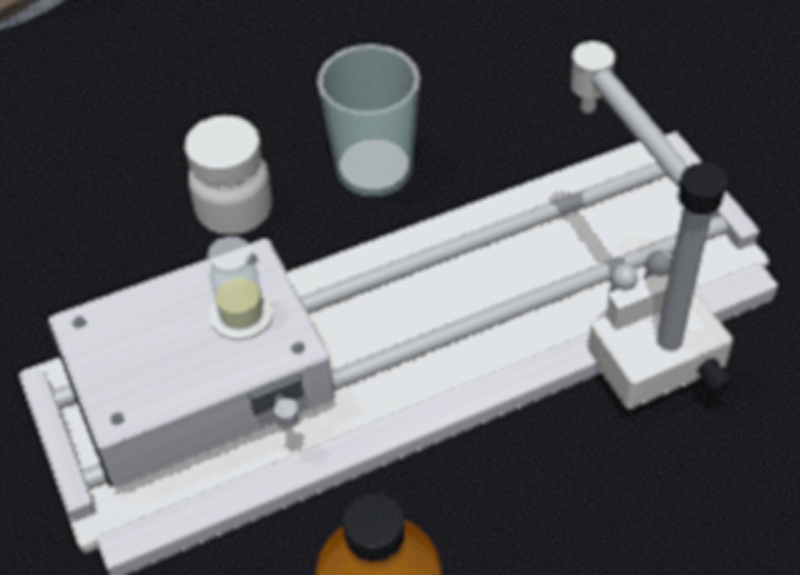

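```bash
cat > h.py <<'E'
import numpy as np
from plant import *
def ray(c,px):
    k=calibration(c);K,R,t=map(np.array,(k["intrinsics"],k["R"],k["t"]))
    d=R.T@np.linalg.inv(K)@[*px,1];return -R.T@t,d/np.linalg.norm(d)
def atz(c,px,z):
    o,d=ray(c,px);return o+d*(z-o[2])/d[2]
def tri(a,b):
    (o,d),(p,e)=a,b
    s=np.linalg.lstsq(np.c_[d,-e],p-o,rcond=None)[0]
    return (o+d*s[0]+p+e*s[1])/2,np.linalg.norm(o+d*s[0]-p-e*s[1])
E
python3 - <<'E'
from h import *
np.set_printoptions(precision=4,suppress=True)
T=lambda u:(150+u[0]/2.5,140+u[1]/2.5); S=lambda u:(130+u[0]/2.5,140+u[1]/2.5)
C=[atz("top",T(u),.071) for u in((512,318),(726,392),(680,547),(462,470))]
W=[atz("top",T(u),.071) for u in((530,343),(697,402),(662,519),(491,456))]
V=[atz("scene",S(u),.071) for u in((298,348),(117,418),(79,322),(252,258))]
print("corners",np.array(C));print([np.linalg.norm(C[i]-C[i-1]) for i in range(4)])
print("screws top",np.array(W),"scene",np.array(V))
for n,a in("corn",C),("top",W),("sc",V):
    d=a[0]-a[1]+a[3]-a[2];print(n,np.mean(a,0),np.degrees(np.arctan2(d[1],d[0])))
for u,v in(((103,212),(495,353)),((65,300),(463,441))):
    d=atz("top",T(u),.022)-atz("top",T(v),.022);print("rod",np.degrees(np.arctan2(d[1],d[0])))
print("vial top",atz("top",T((548,404)),.127),"scene foot",atz("scene",S((240,316)),.071))
print("nozzle holder",tri(ray("top",T((160,242))),ray("scene",S((593,54)))),"tip scene",atz("scene",S((589,108)),.14),"holder z.178",atz("top",T((160,242)),.178))
for n,u,v in(("post1",(263,184),(624,272)),("post2",(230,174),(658,262))):print(n,tri(ray("top",T(u)),ray("scene",S(v))))
E
```

```text
corners [[ 0.5487 -0.0934  0.071 ]
 [ 0.5063 -0.2214  0.071 ]
 [ 0.4162 -0.1907  0.071 ]
 [ 0.4574 -0.064   0.071 ]]
[np.float64(0.09592170221131512), np.float64(0.1349107542975956), np.float64(0.09519997807857287), np.float64(0.13321872792360961)]
screws top [[ 0.5336 -0.1043  0.071 ]
 [ 0.5    -0.2038  0.071 ]
 [ 0.4317 -0.1808  0.071 ]
 [ 0.4658 -0.0811  0.071 ]] scene [[ 0.533  -0.1055  0.071 ]
 [ 0.4985 -0.2048  0.071 ]
 [ 0.4306 -0.1816  0.071 ]
 [ 0.4644 -0.0817  0.071 ]]
corn [ 0.4821 -0.1424  0.071 ] 71.81821467169418
top [ 0.4828 -0.1425  0.071 ] 71.23016031448486
sc [ 0.4816 -0.1434  0.071 ] 71.0749320138741
rod 71.11546254535443
rod 71.80308558944276
vial top [ 0.491  -0.1092  0.127 ] scene foot [ 0.4925 -0.1141  0.071 ]
nozzle holder (array([0.5647, 0.0966, 0.1818]), np.float64(5.788314572823808e-06)) tip scene [0.5655 0.0973 0.14  ] holder z.178 [0.5657 0.0976 0.178 ]
post1 (array([0.6297, 0.0623, 0.0755]), np.float64(2.4848369949972627e-05))
post2 (array([0.6372, 0.0843, 0.0718]), np.float64(0.0007897281570194332))
```

The top and scene views agree. The rail heads about 71.3° in world xy, the push face is at about (0.461, -0.207), and there is about 0.221 m to travel. I'll shut the fingers, turn the jaws across the rail and travel over high.

Emit:
servo_tool:
  deltas:
    - [[0.2, -0.2, 0.14, -0.06], [0.4, -0.4, 0.28, -0.12], [0.6, -0.6, 0.42, -0.18], [0.8, -0.8, 0.56, -0.24], [1, -1, 0.7, -0.3]]
  claw: -1

```text
time: 1.5
eef_pos: [0.4038, 0.5022, 0.3019]
tcp_rot: [-0.219, 0.672, 0.219, 0.672]
contact_force: [0.5, 0.1, 0.5]
opening: 0.138
```

Emit:
servo_tool:
  deltas:
    - [[0.2, -0.2, 0, -0.06], [0.4, -0.4, 0, -0.12], [0.6, -0.6, 0, -0.18], [0.8, -0.8, 0, -0.24], [1, -1, 0, -0.3]]

```text
time: 2.0
eef_pos: [0.5039, 0.4022, 0.3014]
tcp_rot: [-0.056, 0.705, 0.056, 0.705]
contact_force: [-0.2, 0.6, 0.7]
opening: -0.003
```

Emit:
servo_tool:
  deltas:
    - [[0, -0.2, 0, -0.06], [0, -0.4, 0, -0.12], [0, -0.6, 0, -0.18], [0, -0.8, 0, -0.24], [0, -1, 0, -0.31]]

```text
time: 2.5
eef_pos: [0.5031, 0.3022, 0.3014]
tcp_rot: [0.116, 0.698, -0.116, 0.698]
contact_force: [0.0, 0.1, 0.2]
opening: -0.0
```

Emit:
servo_tool:
  deltas:
    - [[0, -0.2, 0, 0], [0, -0.4, 0, 0], [0, -0.6, 0, 0], [0, -0.8, 0, 0], [0, -1, 0, 0]]

```text
time: 3.0
eef_pos: [0.503, 0.2023, 0.3015]
tcp_rot: [0.114, 0.698, -0.114, 0.698]
contact_force: [0.8, 1.4, 0.5]
opening: -0.004
```

Emit:
servo_tool:
  deltas:
    - [[0, -0.2, 0, 0], [0, -0.4, 0, 0], [0, -0.6, 0, 0], [0, -0.8, 0, 0], [0, -1, 0, 0]]

```text
time: 3.5
eef_pos: [0.503, 0.1023, 0.3015]
tcp_rot: [0.114, 0.698, -0.114, 0.698]
contact_force: [0.2, -0.3, 0.2]
opening: 0.002
```

Emit:
servo_tool:
  deltas:
    - [[0, -0.2, 0, 0], [0, -0.4, 0, 0], [0, -0.6, 0, 0], [0, -0.8, 0, 0], [0, -1, 0, 0]]

```text
time: 4.0
eef_pos: [0.503, 0.0023, 0.3015]
tcp_rot: [0.114, 0.698, -0.114, 0.698]
contact_force: [0.2, 0.4, -0.8]
opening: 0.001
```

Emit:
servo_tool:
  deltas:
    - [[0, -0.2, 0, 0], [0, -0.4, 0, 0], [0, -0.6, 0, 0], [0, -0.8, 0, 0], [0, -1, 0, 0]]

```text
time: 4.5
eef_pos: [0.503, -0.0977, 0.3015]
tcp_rot: [0.114, 0.698, -0.114, 0.698]
contact_force: [0.3, 0.0, 0.2]
opening: -0.002
```

Emit:
servo_tool:
  deltas:
    - [[-0.06, -0.2, 0, 0], [-0.12, -0.4, 0, 0], [-0.18, -0.6, 0, 0], [-0.24, -0.8, 0, 0], [-0.3, -1, 0, 0]]

```text
time: 5.0
eef_pos: [0.4728, -0.1977, 0.3015]
tcp_rot: [0.114, 0.698, -0.114, 0.698]
contact_force: [-0.6, -0.9, -0.7]
opening: -0.002
```

Emit:
servo_tool:
  deltas:
    - [[-0.06, -0.13, 0, 0], [-0.13, -0.26, -0.2, 0], [-0.2, -0.4, -0.4, 0], [-0.27, -0.52, -0.6, 0], [-0.27, -0.52, -0.8, 0]]

```text
time: 5.5
eef_pos: [0.4455, -0.25, 0.2208]
tcp_rot: [0.115, 0.698, -0.115, 0.698]
contact_force: [-0.3, 0.3, -0.4]
opening: -0.003
```

```bash
python3 - <<'E'
from h import *
import cv2
cv2.imwrite("pics/s1.png",cv2.resize(read_camera("scene")[120:420,80:480],(800,600)))
print(np.round(calibration("wrist")["T_tool_cam"],3))
E
```

```text
[[-0.    -0.326  0.945 -0.142]
 [-0.    -0.945 -0.326  0.084]
 [ 1.    -0.     0.     0.   ]
 [ 0.     0.     0.     1.   ]]
```

View pics/s1.png

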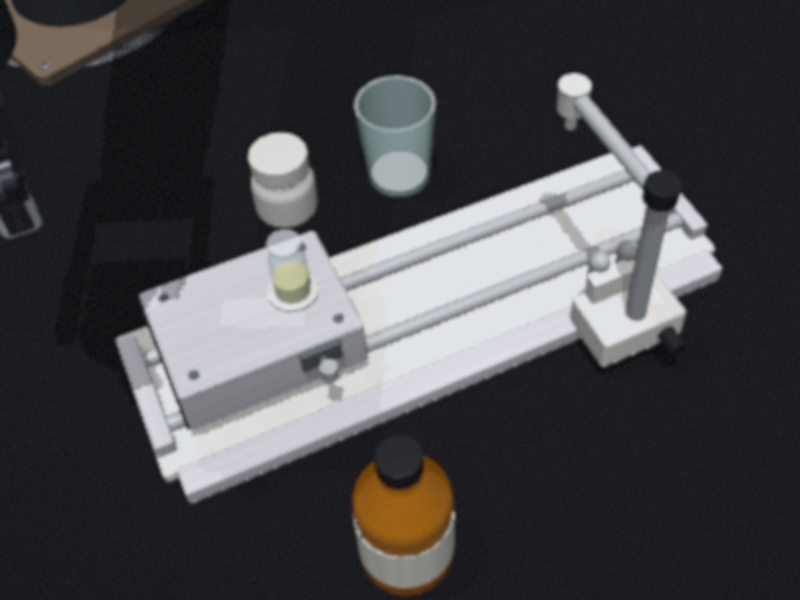

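The wrist camera sits 84 mm ahead of the fingers along the push, at about nozzle-arm height, so it could hit the nozzle arm at the end. I'll turn the tool +90° so the camera faces the free side, then descend.

Emit:
servo_tool:
  deltas:
    - [[0, 0, 0, 0.09], [0, 0, 0, 0.18], [0, 0, 0, 0.27], [0, 0, 0, 0.36], [0, 0, 0, 0.45]]

```text
time: 6.05
eef_pos: [0.4464, -0.2487, 0.2221]
tcp_rot: [-0.137, 0.694, 0.136, 0.694]
contact_force: [-0.1, 0.1, -0.1]
opening: 0.002
```

Emit:
servo_tool:
  deltas:
    - [[0, 0, 0, 0.09], [0, 0, 0, 0.18], [0, 0, 0, 0.27], [0, 0, 0, 0.36], [0, 0, 0, 0.45]]

```text
time: 6.55
eef_pos: [0.4464, -0.2487, 0.2221]
tcp_rot: [-0.368, 0.604, 0.368, 0.604]
contact_force: [0.1, -0.4, 1.0]
opening: -0.002
```

Emit:
servo_tool:
  deltas:
    - [[0, 0, -0.15, 0.09], [0, 0, -0.3, 0.1], [0, 0, -0.5, 0.1], [0, 0, -0.7, 0.1], [0, 0, -0.9, 0.1]]

```text
time: 7.05
eef_pos: [0.446, -0.2486, 0.1303]
tcp_rot: [-0.412, 0.575, 0.412, 0.575]
contact_force: [0.2, 0.3, -0.0]
opening: -0.004
```

Emit:
servo_tool:
  deltas:
    - [[0, 0, -0.2, 0], [0, 0, -0.4, 0], [0, 0, -0.6, 0], [0, 0, -0.8, 0], [0, 0, -0.82, 0]]

```text
time: 7.55
eef_pos: [0.4442, -0.2471, 0.0463]
tcp_rot: [-0.41, 0.575, 0.414, 0.574]
contact_force: [0.1, 0.4, 0.1]
opening: 0.001
```

```bash
python3 - <<'E'
from h import *
import cv2
a=cv2.resize(read_camera("scene")[180:405,80:380],(400,300))
b=cv2.resize(read_camera("top")[200:425,220:520],(400,300))
cv2.imwrite("pics/s2.png",cv2.resize(np.hstack([a,b]),(800,300)))
print(get_state()["qpos"],get_state()["contact_force"])
E
```

```text
[-7.07509857e-01  1.62033440e-01  2.09655935e+00  2.31980674e-05
  8.84715626e-01 -1.95273880e+00] [-0.17917933  0.25912581 -0.09859709]
```

View pics/s2.png

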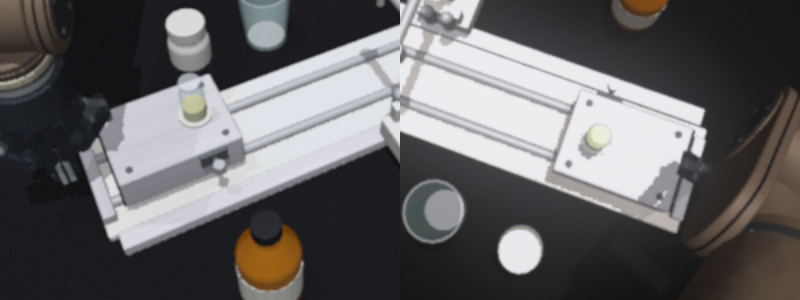

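Emit:
servo_tool:
  deltas:
    - [[0.016, 0.047, 0, 0], [0.032, 0.095, 0, 0], [0.048, 0.142, 0, 0], [0.064, 0.19, 0, 0], [0.064, 0.19, 0, 0]]

```text
time: 8.15
eef_pos: [0.4528, -0.2292, 0.0496]
tcp_rot: [-0.413, 0.574, 0.413, 0.574]
contact_force: [0.9, -0.0, 0.9]
opening: -0.002
```

Emit:
servo_tool:
  deltas:
    - [[0.01, 0.028, 0, 0], [0.019, 0.057, 0, 0], [0.029, 0.085, 0, 0], [0.038, 0.114, 0, 0], [0.048, 0.142, 0, 0]]

```text
time: 8.65
eef_pos: [0.4573, -0.2158, 0.0493]
tcp_rot: [-0.413, 0.574, 0.413, 0.574]
contact_force: [-0.8, -2.5, 0.2]
opening: 0.001
```

Emit:
servo_tool:
  deltas:
    - [[0.01, 0.028, 0, 0], [0.019, 0.057, 0, 0], [0.029, 0.085, 0, 0], [0.038, 0.114, 0, 0], [0.048, 0.142, 0, 0]]

```text
time: 9.15
eef_pos: [0.4622, -0.2013, 0.0493]
tcp_rot: [-0.413, 0.574, 0.413, 0.574]
contact_force: [0.2, -2.4, -0.8]
opening: 0.002
```

```bash
python3 - <<'E'
from h import *
for i in range(3):
    read_camera("top");s=get_state();print(s["eef_pos"],s["contact_force"],[np.round(d["at"],3) for d in recognise("top","vial_top")[:1]])
E
```

```text
[ 0.46230845 -0.20078891  0.04926842] [-0.46574209 -0.43884009 -0.27284513] [array([ 0.494, -0.091,  0.13 ])]
[ 0.46225657 -0.20098585  0.04932296] [-0.08780814  1.54249376  1.23418381] [array([ 0.495, -0.092,  0.128])]
[ 0.46219491 -0.20120996  0.04932386] [0.40042521 0.48525535 0.17798613] [array([ 0.494, -0.092,  0.13 ])]
```

Emit:
servo_tool:
  deltas:
    - [[0.02, 0.06, 0, 0], [0.045, 0.133, 0, 0], [0.07, 0.21, 0, 0], [0.1, 0.295, 0, 0], [0.128, 0.379, 0, 0]]

```text
time: 9.95
eef_pos: [0.4754, -0.1629, 0.0494]
tcp_rot: [-0.413, 0.574, 0.413, 0.574]
contact_force: [-0.0, -0.8, -0.6]
opening: -0.0
```

Emit:
servo_tool:
  deltas:
    - [[0.026, 0.076, 0, 0], [0.051, 0.152, 0, 0], [0.077, 0.227, 0, 0], [0.102, 0.303, 0, 0], [0.128, 0.379, 0, 0]]

```text
time: 10.45
eef_pos: [0.4881, -0.1252, 0.0494]
tcp_rot: [-0.413, 0.574, 0.413, 0.574]
contact_force: [-0.4, -3.3, -0.6]
opening: -0.002
```

Emit:
servo_tool:
  deltas:
    - [[0.026, 0.076, 0, 0], [0.051, 0.152, 0, 0], [0.077, 0.227, 0, 0], [0.102, 0.303, 0, 0], [0.128, 0.379, 0, 0]]

```text
time: 10.95
eef_pos: [0.5008, -0.0872, 0.0494]
tcp_rot: [-0.413, 0.574, 0.413, 0.574]
contact_force: [0.8, -2.7, -0.3]
opening: -0.004
```

Emit:
servo_tool:
  deltas:
    - [[0.026, 0.076, 0, 0], [0.048, 0.142, 0, 0], [0.067, 0.199, 0, 0], [0.083, 0.246, 0, 0], [0.096, 0.284, 0, 0]]

```text
time: 11.45
eef_pos: [0.5101, -0.0589, 0.0493]
tcp_rot: [-0.413, 0.574, 0.413, 0.574]
contact_force: [0.4, -1.3, 0.8]
opening: -0.001
```

```bash
python3 - <<'E'
from h import *
import cv2
A=read_camera("scene");B=read_camera("top")
a=cv2.resize(A[140:340,220:460],(480,400));b=cv2.resize(B[150:350,170:410],(480,400))
cv2.imwrite("pics/s3.png",cv2.resize(np.hstack([a,b]),(800,333)))
for c in("scene","top"):
  for q in("vial_top","vial"):print(c,q,[(np.round(d["at"],3),d["p"]) for d in recognise(c,q)[:1]])
s=get_state();print(s["eef_pos"],s["contact_force"])
E
```

```text
scene vial_top [(array([0.552, 0.042, 0.107]), 0.95)]
scene vial [(array([0.553, 0.042, 0.108]), 0.62)]
top vial_top [(array([0.546, 0.048, 0.129]), 0.59)]
top vial [(array([0.544, 0.051, 0.128]), 0.7)]
[ 0.50961862 -0.05916367  0.0489271 ] [ 0.49945523  0.84159573 -0.23464981]
```

View pics/s3.png

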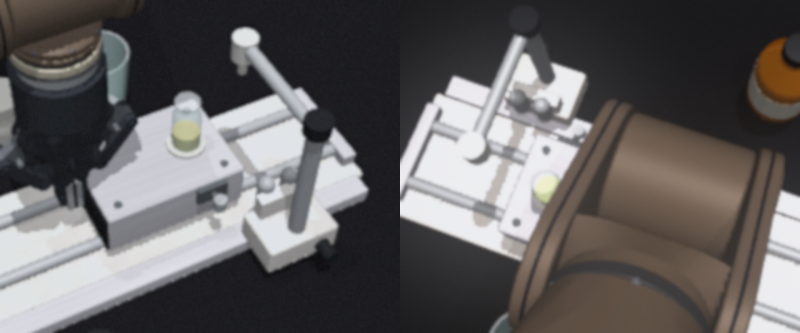

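Emit:
servo_tool:
  deltas:
    - [[0.013, 0.038, 0, 0], [0.026, 0.076, 0, 0], [0.038, 0.114, 0, 0], [0.051, 0.152, 0, 0], [0.064, 0.19, 0, 0]]

```text
time: 12.25
eef_pos: [0.5164, -0.04, 0.0491]
tcp_rot: [-0.413, 0.574, 0.413, 0.574]
contact_force: [-1.5, -2.0, -1.8]
opening: 0.002
```

Emit:
servo_tool:
  deltas:
    - [[0.006, 0.019, 0, 0], [0.013, 0.038, 0, 0], [0.019, 0.057, 0, 0], [0.026, 0.076, 0, 0], [0.032, 0.095, 0, 0]]

```text
time: 12.75
eef_pos: [0.5197, -0.0308, 0.0493]
tcp_rot: [-0.413, 0.574, 0.413, 0.574]
contact_force: [-1.7, -1.5, -0.5]
opening: -0.0
```

Emit:
servo_tool:
  deltas:
    - [[0.003, 0.009, 0, 0], [0.006, 0.019, 0, 0], [0.01, 0.028, 0, 0], [0.013, 0.038, 0, 0], [0.013, 0.038, 0, 0]]

```text
time: 13.25
eef_pos: [0.5206, -0.028, 0.0493]
tcp_rot: [-0.413, 0.575, 0.413, 0.573]
contact_force: [-3.4, -4.3, -1.5]
opening: 0.001
```

```bash
python3 - <<'E'
from h import *
import cv2
F=[]
for i in range(4):
  A=read_camera("scene");F.append(get_state()["contact_force"])
cv2.imwrite("pics/s4.png",cv2.resize(A[150:300,270:470],(800,600),interpolation=cv2.INTER_CUBIC))
print([np.round(d["at"],3) for d in recognise("scene","vial_top")[:1]])
print(get_state()["eef_pos"],np.mean(F,0))
E
```

```text
[array([0.567, 0.074, 0.108])]
[ 0.52059496 -0.02799102  0.04929042] [-2.90192993 -4.95474286  0.10837178]
```

View pics/s4.png

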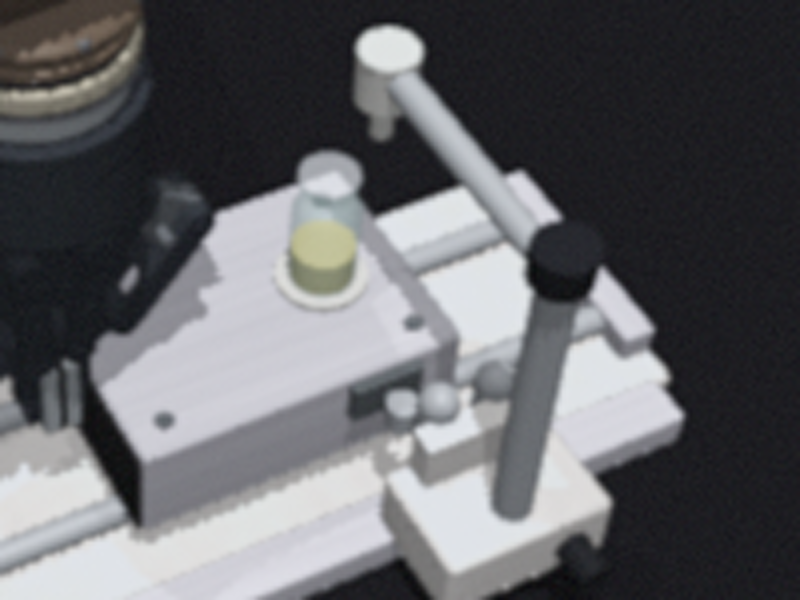

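Emit:
servo_tool:
  deltas:
    - [[0.003, 0.009, 0, 0], [0.006, 0.019, 0, 0], [0.01, 0.028, 0, 0], [0.01, 0.028, 0, 0], [0.01, 0.028, 0, 0]]

```text
time: 14.0
eef_pos: [0.5215, -0.0251, 0.0493]
tcp_rot: [-0.413, 0.575, 0.413, 0.573]
contact_force: [-3.5, -4.9, 0.2]
opening: -0.003
```

Emit:
servo_tool:
  deltas:
    - [[0.003, 0.009, 0, 0], [0.006, 0.019, 0, 0], [0.006, 0.019, 0, 0], [0.006, 0.019, 0, 0], [0.006, 0.019, 0, 0]]

```text
time: 14.5
eef_pos: [0.5225, -0.0225, 0.0493]
tcp_rot: [-0.413, 0.574, 0.413, 0.574]
contact_force: [-3.5, -4.3, -0.5]
opening: -0.002
```

```bash
cat > f.py <<'E'
from h import *
F=[]
for i in range(5):
  A=read_camera("scene");F.append(get_state()["contact_force"])
for q in("vial_top","carriage"):print(q,[np.round(d["at"],3) for d in recognise("scene",q)[:1]])
print(get_state()["time"],get_state()["eef_pos"],np.mean(F,0))
E
python3 f.py
```

```text
vial_top [array([0.566, 0.08 , 0.11 ])]
carriage [array([0.57 , 0.049, 0.075])]
14.85 [ 0.52253314 -0.02235021  0.04925634] [-2.34355181 -3.2928281  -0.5484429 ]
```

Emit:
servo_tool:
  deltas:
    - [[0.003, 0.009, 0, 0], [0.006, 0.019, 0, 0], [0.006, 0.019, 0, 0], [0.006, 0.019, 0, 0], [0.006, 0.019, 0, 0]]

```text
time: 15.35
eef_pos: [0.524, -0.0202, 0.0497]
tcp_rot: [-0.413, 0.574, 0.412, 0.575]
contact_force: [-0.2, -0.2, -0.1]
opening: 0.001
```

```bash
python3 f.py
```

```text
vial_top [array([0.567, 0.079, 0.107])]
carriage [array([0.574, 0.051, 0.072])]
15.7 [ 0.52357145 -0.02045937  0.0495575 ] [-0.56780792  0.18144594 -0.17578716]
```

Emit:
servo_tool:
  deltas:
    - [[0.003, 0.009, 0, 0], [0.006, 0.019, 0, 0], [0.01, 0.028, 0, 0], [0.01, 0.028, 0, 0], [0.01, 0.028, 0, 0]]

```text
time: 16.2
eef_pos: [0.5242, -0.0175, 0.0492]
tcp_rot: [-0.413, 0.574, 0.413, 0.574]
contact_force: [0.6, -0.6, -0.8]
opening: 0.006
```

```bash
python3 f.py
```

```text
vial_top []
carriage [array([0.573, 0.058, 0.071])]
16.55 [ 0.52421146 -0.01768774  0.0492999 ] [ 0.07429178 -0.24310356 -0.40297292]
```

Emit:
servo_tool:
  deltas:
    - [[0.003, 0.009, 0, 0], [0.006, 0.019, 0, 0], [0.006, 0.019, 0, 0], [0.006, 0.019, 0, 0], [0.006, 0.019, 0, 0]]

```text
time: 17.05
eef_pos: [0.5248, -0.0158, 0.0493]
tcp_rot: [-0.413, 0.574, 0.413, 0.574]
contact_force: [-0.3, -0.2, 0.4]
opening: -0.002
```

```bash
python3 f.py; python3 - <<'E'
from h import *
import cv2
A=read_camera("scene")
cv2.imwrite("pics/s5.png",cv2.resize(A[150:300,270:470],(800,600),interpolation=cv2.INTER_CUBIC))
E
```

```text
vial_top [array([0.571, 0.092, 0.108])]
carriage [array([0.575, 0.059, 0.074])]
17.4 [ 0.52480761 -0.01581413  0.04929909] [ 0.20617146  0.40695153 -0.21701414]
```

View pics/s5.png

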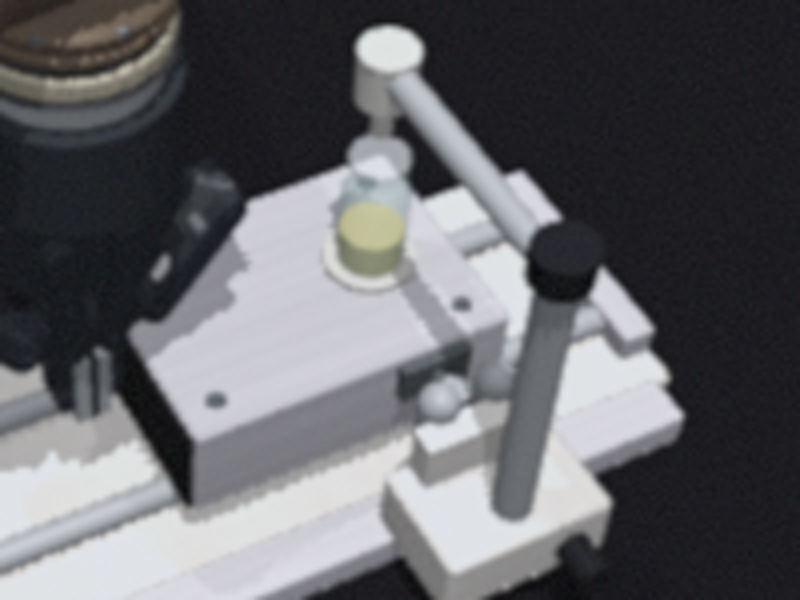

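The roller now lies between the posts, at about (470, 385) in the crop. The vial's mouth is under the nozzle, and the fingers feel no force. Backing off, then up.

Emit:
servo_tool:
  deltas:
    - [[-0.03, -0.09, 0, 0], [-0.06, -0.18, 0, 0], [-0.09, -0.28, 0, 0], [-0.13, -0.38, 0, 0], [-0.16, -0.47, 0, 0]]

```text
time: 17.95
eef_pos: [0.5083, -0.064, 0.0493]
tcp_rot: [-0.412, 0.574, 0.412, 0.574]
contact_force: [0.1, 0.3, -0.4]
opening: -0.003
```

Emit:
servo_tool:
  deltas:
    - [[0, 0, 0.2, 0], [0, 0, 0.4, 0], [0, 0, 0.6, 0], [0, 0, 0.8, 0], [0, 0, 1, 0]]

```text
time: 18.45
eef_pos: [0.5085, -0.0634, 0.1501]
tcp_rot: [-0.413, 0.574, 0.413, 0.574]
contact_force: [0.4, 0.4, -0.1]
opening: -0.003
```

Emit:
servo_tool:
  deltas:
    - [[0, -0.2, 0.2, 0], [0, -0.4, 0.4, 0], [0, -0.6, 0.6, 0], [0, -0.8, 0.8, 0], [0, -1, 1, 0]]

```text
time: 18.95
eef_pos: [0.5083, -0.1641, 0.2501]
tcp_rot: [-0.413, 0.574, 0.413, 0.574]
contact_force: [-0.2, -0.8, 0.2]
opening: -0.001
```

Emit:
servo_tool:
  deltas:
    - [[0, -0.2, 0, 0], [0, -0.4, 0, 0], [0, -0.6, 0, 0], [0, -0.8, 0, 0], [0, -1, 0, 0]]

```text
time: 19.45
eef_pos: [0.5084, -0.2643, 0.2492]
tcp_rot: [-0.413, 0.574, 0.413, 0.574]
contact_force: [0.9, 0.5, 0.2]
opening: -0.002
```

```bash
python3 - <<'E'
from h import *
import cv2
A=read_camera("scene");B=read_camera("top")
a=cv2.resize(A[130:330,220:460],(480,400),interpolation=cv2.INTER_CUBIC);b=cv2.resize(B[150:350,130:370],(480,400),interpolation=cv2.INTER_CUBIC)
cv2.imwrite("pics/s6.png",cv2.resize(np.hstack([a,b]),(800,333)))
for q in("carriage","vial_top","beaker","reagent","jar"):print(q,[[np.round(d["at"],3) for d in recognise(c,q)[:1]] for c in("scene","top")])
s=get_state();print(s["time"],s["contact_force"])
E
```

```text
carriage [[array([0.569, 0.051, 0.072])], [array([0.545, 0.063, 0.066])]]
vial_top [[array([0.57, 0.09, 0.11])], [array([0.56 , 0.091, 0.112])]]
beaker [[array([0.414, 0.059, 0.058])], [array([0.413, 0.071, 0.032])]]
reagent [[array([ 0.684, -0.179,  0.086])], [array([ 0.656, -0.164,  0.093])]]
jar [[array([ 0.386, -0.035,  0.047])], [array([ 0.372, -0.033,  0.066])]]
20.05 [-1.01355043  0.36370653  0.22246663]
```

View pics/s6.png

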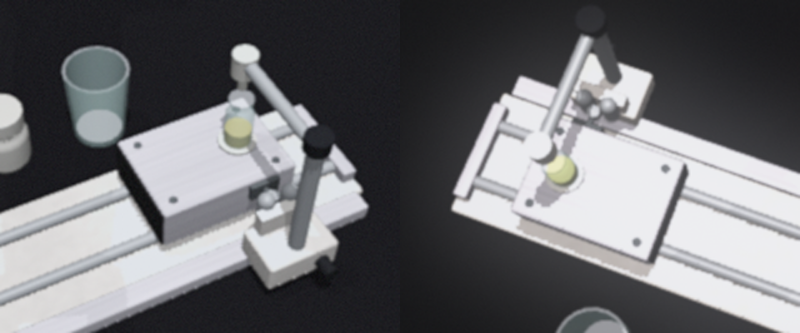

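```bash
python3 - <<'E'
from h import *
u=np.array([.32,.947,0]);k=5/3
for c,p in(("top",(130+197.5/k,150+186/k)),("top",(130+(131/2+98)/k,150+186.5/k)),("scene",(220+207.5/k,130+153/k)),("top",(130+198.5/k,150+186.5/k))):
    v=atz(c,p,.071)+.0325*u;print(c,v,"along",(v-[.565,.0973,0])@u-.071*0)
E
```

```text
top [0.56465696 0.0997385  0.071     ] along 0.002199489671278476
top [0.56359062 0.13087993 0.071     ] along 0.03134919122179058
scene [0.56578462 0.09881501 0.071     ] along 0.0016857952003974418
top [0.56420901 0.09879405 0.071     ] along 0.0011617466683202281
```

```bash
python3 -c "
from plant import *
sign_off();print(get_state()['time'])"
```

```text
the job is handed in; nothing more can be done
the job is handed in; nothing more can be done
```

I pushed the carriage about 0.22 m along its rail with shut fingertips on the rubber face. It clicked over the first post and snapped into the notch. I backed off 50 mm, rose clear and handed in at about 20 s; no verdict is reported.

- **Push force:** it rose to about 5.7 N at the first post, fell to about zero, and then the carriage snapped forward off the fingers.
- **Final position:** the pictures show the roller between the two posts and the vial under the nozzle. Measured from the carriage's top screws, the vial sits 1–2 mm beyond the nozzle, which is about the error of the measurement. One figure in that check came out at 31 mm; I had entered a wrong pixel position, so I ignored it.
- **Bystanders:** beaker, bottle and jar were recognised within about 4 mm of where they started, which is the detector's own accuracy. The vial was not touched as far as I could see.
- **Clearance:** the last force reading was noise level (about 1 N), with the arm well away from everything.
- **Change on the way:** before pushing I turned the tool 90° so the wrist camera could not hit the nozzle arm.

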